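# Set the feed valve and hold the sprung key switch turned

## Robot

A 6-joint arm with a two-finger parallel gripper is mounted at the origin on the work surface. World frame = base frame: x ahead of the robot, y to its left, z up, the work surface at z = 0. Lengths are in m, angles in rad, forces in N, time in s.
With the tool pointing down it reaches from about 0.3 to 0.85 m from the base axis. Payload 4.2 kg.
Tool frame: the origin (TCP) lies at the very end of the fingers, on their centre line; the grasp point (between the pads) lies 19 mm behind it; z points along the fingers, y is the direction in which the jaws open and shut (so a half turn about z gives the same grasp; the last joint's range is limited). The gripper opens to 91 mm and grips with 3 to 60 N. Pads are 32 mm wide; open, the fingers measure 118 mm over their backs; the gripper's body (76 mm by 178 mm) begins 60 mm behind the grasp point.
Start: joints at [1.216, 0.32, 1.565, -0, 1.257, -0.02], TCP at [0.189, 0.543, 0.214] pointing down, gripper open.
Joint ranges: [-3.11, 3.11], [-0.84, 2.01], [0.21, 2.61], [-1.34, 4.49], [0.05, 2.63], [-2.56, 2.56]. Speed limits (rad/s): [2.57, 2.57, 3.14, 3.14, 3.14, 3.14].

## Interface

Orientations are given as a unit quaternion [x, y, z, w].
In Python, from plant import observe, camera, hand_in gives the robot as it stands. The module is installed in compiled form; this text tells all that it offers.
- The arm moves only by the tool step_arm, never from a script. Its arguments are lists of equal length, an entry for each row: "hand": the opening, from -1 (shut) to 1 (fully open); "translation": the shift along the tool's x, y, z in mm, a list of three; "twist": the turn, a rotation vector about the tool's x, y, z in degrees, a list of three. In form: {"hand": [hand, ...], "translation": [[x, y, z], ...], "twist": [[ax, ay, az], ...]}. A call has 1 to 8 rows; each row shifts and turns the pose as measured when the row begins, along the tool's axes as they then stand; what a row does not reach is not made up. A row lasts 1/8 s, in which the tool goes at most 62.5 mm and 10.7 degrees, less where a joint would pass 70% of its speed; a pose out of reach is approached as far as the arm can. A call with a gripper value outside its range is refused whole. The fingers move at their own pace and stop on an object; "grip_force" is the grip in N (left out, the last holds). Time passes only in rows, so rows that do not move let the fingers close. It gives the time, the measured TCP pose, the force and the opening at its end, in the units of the state.
- observe(): the state, without advancing time (a new reading comes with each control period).
- camera(name): name is "side" or "top"; returns a dict with "frame" (420x560x3 uint8, red, green, blue), "fx", "fy", "cx", "cy" (pixels), "view" (4x4, takes a point from world to camera coordinates). Camera axes: x right, y down, z forward; pixel columns grow to the right and rows downward; lengths in m; the calibration is good to about 2 mm. A picture is of the moment at which its call begins. There is no depth.
- hand_in(): hands the job in, once; it reports no verdict.
The state is a dict: "time": time; "qpos": joint angles; "qvel": joint speeds; "effort": joint torques, N m; "tool_pos": TCP position; "eef_rot": TCP orientation; "force": force on the tool from outside, world axes, zero at the start; "ft_torque": the same for the moment, N m; "opening": finger opening in m.
Only numpy, scipy, OpenCV 4.12 (cv2) and the standard library are available. Lean on these libraries where they do the work, as an engineer would, in place of code of your own. Each camera call takes 0.05 s, during which the arm holds its last target. There are 200 camera calls.

## Task

Bring the laundry's water feed back on: open the blue valve lever anticlockwise until it lies in line over the red pointer. Then take the key with the green head from the clear rack, push it fully into the key switch past its sticky pins, turn it a quarter turn clockwise to the stop, and finish still gripping the key and holding it there against the spring. Leave the valve as set and do not disturb the other keys, the skewer pegs or the mallet head.

Things in the scene. Friction and masses are not known exactly. Their poses are not given: they have to be found in the camera images.
- lever_grip (a point): point on the blue valve lever's centre line, 70 mm from its upright hinge axis, 79 mm above the counter. Lever: level bar 14 mm wide, 14 mm high (underside 72 mm above the counter), reaching 95 mm from the axis; x axis along the lever from grip end to hinge, z up. Stiff (0.2 N m), stays where left. Below it: pointer disc and pipe (top at 48 mm)
- lever (a joint): angle of the valve lever, rad: 0 = shut (lever square to the pipe), grows anticlockwise seen from above to 1.57 = full open; starts between 0 and 0.2
- valve: fixed valve on a copper pipe, base plate 80 x 190 mm; origin on the counter below the lever's hinge axis, y along the pipe, z up; the shut lever points to its -x
- pointer: fixed white disc 52 mm across, 4 mm thick, under the lever, with a red stripe reaching 40 mm from the hinge axis along its -x; origin on the hinge axis, 60 mm above the counter. The valve is set as wanted when the lever lies over the stripe, the lever's x axis parallel to this x axis (lever angle then between 0.6 and 1.15)
- rack: fixed clear acrylic rack, 60 x 170 x 42 mm high, origin at the centre of its underside; three keyway-like slots 8 x 17 mm, 36 mm deep, in a row along its y axis at -55, 0 and +55 mm, each long in y
- key: loose key, green plastic head, 60 g, upright in a rack slot, blade tip (its origin) 12 mm above the counter, z up. Steel blade 5 mm thick (x), 14 wide (y), 30 long, round nose; above it, z 30 to 70 mm, the head: a paddle 10 mm thick (x), 34 wide (y), 40 high, its lower edge resting on the rack. Symmetric: half a turn makes no difference
- black_key: loose key of the same shape and size as the green one but with a black head, standing in another rack slot; origin at its blade tip; leave it alone
- blue_key: loose key of the same shape and size as the green one but with a blue head, standing in another rack slot; origin at its blade tip; leave it alone
- keyway (a point): centre of the keyway's mouth in the brass face (48 mm wide, 59 mm up); turns with the plug; y along the slot, x across, z up. Bevelled mouth 13 x 23 mm narrows over 3 mm to a slot 7 (x) x 17 (y) mm, 35 deep. Two sticky spring pins, 14 and 22 mm down: they push the blade endways by up to 10 N and resist it by some 5 N. Fully in: key head's lower edge on the face, tip 30 mm down
- lock (a joint): angle of the key switch's plug, rad: 0 = rest, grows clockwise seen from above to a hard stop at 1.57; sprung back to 0 (0.03 N m at rest, 0.12 N m at the stop). The key has about 0.15 rad of play in the slot, so the hand turns that much farther
- switchbox: fixed grey enclosure of the key switch, 110 x 120 x 55 mm high, origin at the centre of its underside, brass plug in the middle of its top
- mallet: loose black hard-silicone mallet head standing on end, 54 mm across, 70 mm high; origin under its centre; bystander
- skewer0: loose silver steel skewer peg lying on the counter, 113 mm long along its x, 10 mm high; origin on the counter below the rod's middle; bystander
- skewer1: loose silver steel skewer peg lying on the counter, 113 mm long along its x, 10 mm high; origin on the counter below the rod's middle; bystander
- skewer2: loose silver steel skewer peg lying on the counter, 113 mm long along its x, 10 mm high; origin on the counter below the rod's middle; bystander
- skewer3: loose silver steel skewer peg lying on the counter, 113 mm long along its x, 10 mm high; origin on the counter below the rod's middle; bystander

How it is judged:
By the outcome, as a careful person would: the job done as asked, in the order asked, and still so for the second after the job is handed in, while the arm keeps its last pose, push and grip.
It also fails if it takes over 61 s, if anything falls off the work surface, if the arm or the gripper's body presses on something with over 40 N, if the wrist force passes 120 N, or if a joint passes its speed limit or range.

## Working session

There is one attempt and no reset: what is moved stays moved. The work goes in short steps, Python scripts to look and compute and a tool call to move; the robot and the scene stay as the last step left them, time stands still between calls to the robot, and variables do not carry over. Pictures are saved under pics/ and viewed, about 8 in all and at most 12, crops included, and the job is handed in when it is done.

Besides the shell and the picture viewer there is one more tool, called after ">>>" by a JSON object that holds its "op" and its "data". step_arm: Moves the arm, as the interface text tells. Its arguments: {"type":"object","properties":{"hand":{"type":"array"},"translation":{"type":"array"},"twist":{"type":"array"},"grip_force":{"type":"number"}},"required":["hand","translation","twist"]}

```bash
mkdir -p pics; python3 - <<'E'
from plant import observe,camera
import cv2,pickle
s=observe();print(s)
for n in("top","side"):
    c=camera(n);pickle.dump(c,open(f"pics/{n}0.pkl","wb"))
    cv2.imwrite(f"pics/{n}0.png",cv2.resize(c["frame"][:,:,::-1],(800,600),interpolation=cv2.INTER_CUBIC))
    print(n,c["fx"],c["fy"],c["cx"],c["cy"],c["view"])
E
```

```text
{'time': 0.0, 'qpos': array([ 1.21600926e+00,  3.20294221e-01,  1.56567001e+00,  1.66757101e-05,
        1.25734683e+00, -2.00290251e-02]), 'qvel': array([ 1.23317971e-03,  7.38256410e-05,  2.90475623e-05,  1.14570998e-03,
       -9.52499883e-05,  9.49907573e-05]), 'effort': array([-7.62525688e-04, -4.12459981e+01, -2.31975889e+01,  7.26536172e-02,
        4.55107063e-02, -1.17400205e-04]), 'tool_pos': array([0.18875173, 0.54262157, 0.21312243]), 'eef_rot': array([ 1.66601054e-01,  9.86024011e-01, -8.42681337e-04, -1.67871184e-04]), 'force': array([-0.01826746, -0.12909838,  0.85078988]), 'ft_torque': array([ 0.01140647,  0.07243918, -0.01166042]), 'opening': 0.09099007746415859}
top 499.47591956331746 499.47591956331746 268.8029902593679 208.43341050681283 [[-0.01541854 -0.99987866  0.00222331 -0.01457401]
 [-0.99922514  0.01532785 -0.03625153  0.6169137 ]
 [ 0.03621306 -0.00278054 -0.99934022  1.16303122]
 [ 0.          0.          0.          1.        ]]
side 511.9311501859541 511.9311501859541 279.45697582077315 211.1050315852157 [[ 0.88249614 -0.47031751 -0.00141728 -0.55910101]
 [-0.24733114 -0.46152081 -0.85195414  0.22251087]
 [ 0.40003484  0.75219677 -0.5236145   0.80567467]
 [ 0.          0.          0.          1.        ]]
```

View pics/top0.png

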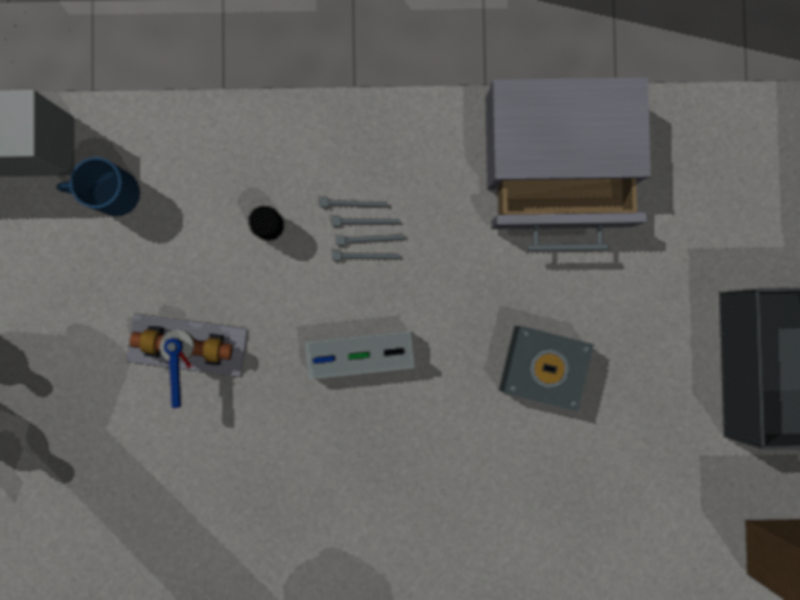

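View pics/side0.png

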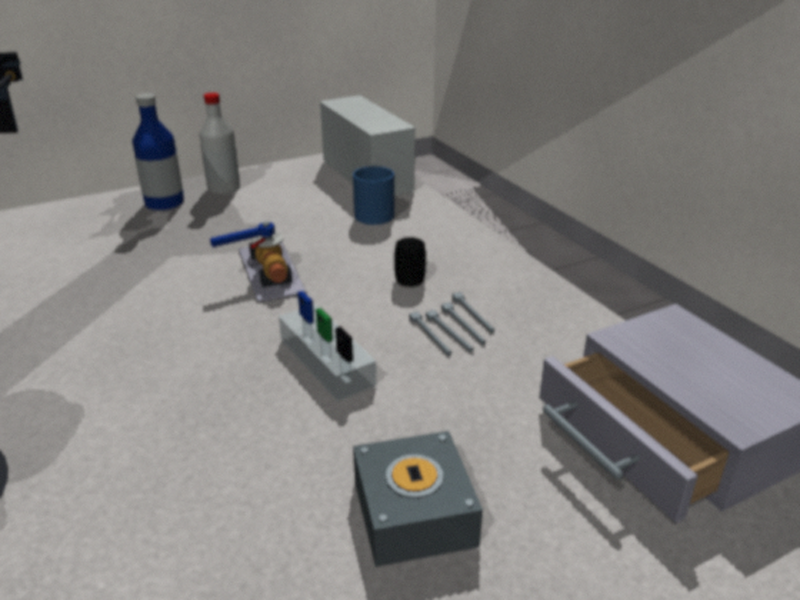

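```bash
cat > h.py <<'E'
import numpy as np,cv2,pickle
def ray(c,u,v,z):
    V=np.array(c["view"]);R=V[:3,:3];t=V[:3,3];o=-R.T@t
    d=R.T@np.array([(u-c["cx"])/c["fx"],(v-c["cy"])/c["fy"],1]);return o+d*(z-o[2])/d[2]
def proj(c,p):
    q=np.array(c["view"])[:3]@np.append(p,1);return c["fx"]*q[0]/q[2]+c["cx"],c["fy"]*q[1]/q[2]+c["cy"]
def crop(f,x,y,w,h,k):
    im=cv2.resize(f[y:y+h,x:x+w,::-1],None,fx=k,fy=k,interpolation=cv2.INTER_CUBIC)
    im=cv2.convertScaleAbs(im,alpha=1.6)
    for i in range(0,w,10): cv2.putText(im,str(x+i),(i*k,8),0,.3,(255,255,255));cv2.line(im,(i*k,10),(i*k,14),(255,255,255))
    for i in range(0,h,10): cv2.putText(im,str(y+i),(0,i*k+4),0,.3,(255,255,255));cv2.line(im,(20,i*k),(24,i*k),(255,255,255))
    return im
E
python3 - <<'E'
from h import *
c=pickle.load(open("pics/top0.pkl","rb"));f=c["frame"]
a=crop(f,100,225,55,65,7);b=crop(f,345,222,58,65,7);r=crop(f,210,228,80,40,9)
W=800;im=np.zeros((600,W,3),np.uint8)
im[:220,:0]=0
a=a[:455];im=np.zeros((a.shape[0]+0,a.shape[1]+b.shape[1],3),np.uint8);im[:,:a.shape[1]]=a;im[:,a.shape[1]:]=b
cv2.imwrite("pics/c1.png",im);cv2.imwrite("pics/c2.png",r)
E
```

```text
(no output)
```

View pics/c1.png

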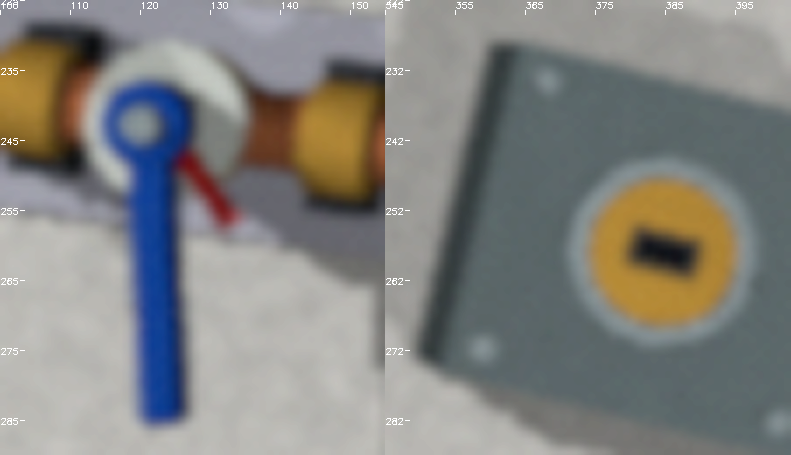

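View pics/c2.png

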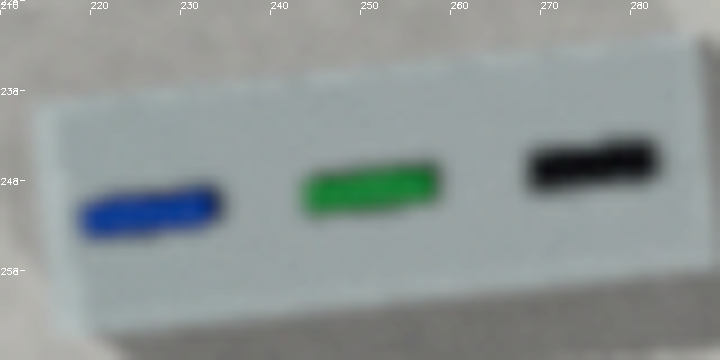

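```bash
python3 - <<'E'
from h import *
c=pickle.load(open("pics/top0.pkl","rb"))
P=lambda u,v,z:ray(c,u,v,z)[:2]
h=P(119.7,242.6,.090);e=P(122.8,284.6,.083);d=P(123.2,241.4,.064);s=P(132.5,256.1,.064)
A=lambda v:np.degrees(np.arctan2(v[1],v[0]))
print("hinge",h,"end",e,"len",np.linalg.norm(e-h),"disc",d,"stripe",s,np.linalg.norm(s-d))
print("lever dir out",A(e-h),"stripe dir out",A(s-d),A(s-h))
g=P(250.8,248.4,.082);b=P(226.3,251.1,.082);k=P(275.4,246,.082)
print("green",g,"blue",b,"black",k,np.linalg.norm(b-k),"dir",A(b-k))
w=P(384.6,257.6,.059);w1=P(345+(632-385)/7-.43,222+245/7-.43,.059);w2=P(345+(698-385)/7-.43,222+259/7-.43,.059)
print("keyway",w,"dir",A(w1-w2),np.linalg.norm(w1-w2))
f=cv2.cvtColor(c["frame"],cv2.COLOR_RGB2HSV);m=cv2.inRange(f,(45,100,30),(80,255,255));M=cv2.moments(m[220:280,200:300]);print("green px",M["m10"]/M["m00"]+200,M["m01"]/M["m00"]+220)
from scipy.spatial.transform import Rotation as R
from plant import observe
st=observe();print(R.from_quat(st["eef_rot"]).as_matrix())
c2=pickle.load(open("pics/side0.pkl","rb"))
for p in [(*h,.09),(*e,.083),(*g,.082),(*w,.059)]: print(np.array(proj(c2,p))/.7)
E
```

```text
hinge [0.54402607 0.30324197] end [0.45176347 0.29894294] len 0.09236269901049782 disc [0.54587189 0.30309793] stripe [0.51273556 0.28247793] 0.039028201837789676
lever dir out -177.33219878071426 stripe dir out -148.10692622514236 -146.4321933428442
green [0.52658457 0.0171432 ] blue [0.52149038 0.07116162] black [ 0.53101892 -0.03711792] 0.10869798347595394 dir 95.02904246159848
keyway [ 0.50029047 -0.28253754] dir 77.15195719160073 0.02164172617493281
green px 250.625 248.5625
[[-9.44472719e-01  3.28589393e-01 -5.41939204e-04]
 [ 3.28589839e-01  9.44471570e-01 -1.47337509e-03]
 [ 2.77107448e-05 -1.56963829e-03 -9.99998768e-01]]
[264.56183156 223.43893535]
[210.63818751 240.26604704]
[323.16780948 312.32881881]
[413.80702488 473.19486104]
```

>>> {"op": "step_arm", "data": {"hand": [0.0,0.0,0.0,0.0,0.0,0.0,0.0,0.0], "translation": [[-58,-22,0],[-58,-22,0],[-58,-22,0],[-58,-22,0],[-58,-22,0],[-58,-22,0],[0,0,0],[0,0,0]], "twist": [[0,0,0],[0,0,0],[0,0,0],[0,0,0],[0,0,0],[0,0,0],[0,0,-10.5],[0,0,-10.5]], "grip_force": 25}}

```text
time: 1.1
tool_pos: [0.4792, 0.2989, 0.2093]
eef_rot: [-0.022, 1.0, -0.002, -0.002]
force: [0.9, -0.9, -0.2]
opening: 0.0456
```

```bash
cat > rel.py <<'E'
import sys,numpy as np
from plant import observe
from scipy.spatial.transform import Rotation as R
def rel(x,y,z,yaw):
    s=observe();Rm=R.from_quat(s["eef_rot"]).as_matrix();p=s["tool_pos"]
    cy,sy=np.cos(np.radians(yaw)),np.sin(np.radians(yaw))
    T=np.array([[-sy,cy,0],[cy,sy,0],[0,0,-1.]])  # tool y at yaw, z down
    T[:,0]=np.cross(T[:,1],T[:,2])
    rv=np.degrees(R.from_matrix(Rm.T@T).as_rotvec())
    print("t",round(s["time"],2),"p",p.round(4),"yaw",np.degrees(np.arctan2(Rm[1,1],Rm[0,1])).round(2),"F",s["force"].round(1),"M",s["ft_torque"].round(2),"open",round(s["opening"],4),"q",s["qpos"].round(2))
    print("shift mm",(Rm.T@(np.array([x,y,z])-p)*1000).round(1),"twist",rv.round(2))
if __name__=="__main__": rel(*map(float,sys.argv[1:]))
E
python3 rel.py .4736 .2997 .06 92.7
```

```text
t 1.1 p [0.4792 0.2989 0.2093] yaw 92.56 F [ 0.9 -0.9 -0.2] M [0.06 0.04 0.  ] open 0.0456 q [ 0.54  0.31  1.59 -0.    1.25 -1.08]
shift mm [  5.    1.7 149.3] twist [-0.25 -0.24 -0.14]
```

>>> {"op": "step_arm", "data": {"hand": [0,0,0,0,0,0], "translation": [[5,1.7,40],[0,0,40],[0,0,30],[0,0,25],[0,0,14],[0,0,0]], "twist": [[-0.25,-0.25,0],[0,0,0],[0,0,0],[0,0,0],[0,0,0],[0,0,0]]}}

```text
time: 1.85
tool_pos: [0.4742, 0.2994, 0.0549]
eef_rot: [-0.022, 1.0, -0.0, -0.0]
force: [-0.2, 0.1, -0.1]
opening: 0.0454
```

```bash
python3 rel.py .4736 .2997 .06 92.7; python3 - <<'E'
from h import *
from plant import camera
c=camera("side");f=c["frame"]
im=crop(f,110,120,130,100,6)[:600,:800];cv2.imwrite("pics/s1.png",im)
E
```

```text
t 1.85 p [0.4742 0.2994 0.0549] yaw 92.53 F [-0.2  0.1 -0.1] M [ 0.02  0.03 -0.03] open 0.0454 q [ 0.54  0.44  1.81  0.    0.88 -1.07]
shift mm [ 0.5  0.3 -5.1] twist [-0.02 -0.05 -0.17]
```

View pics/s1.png

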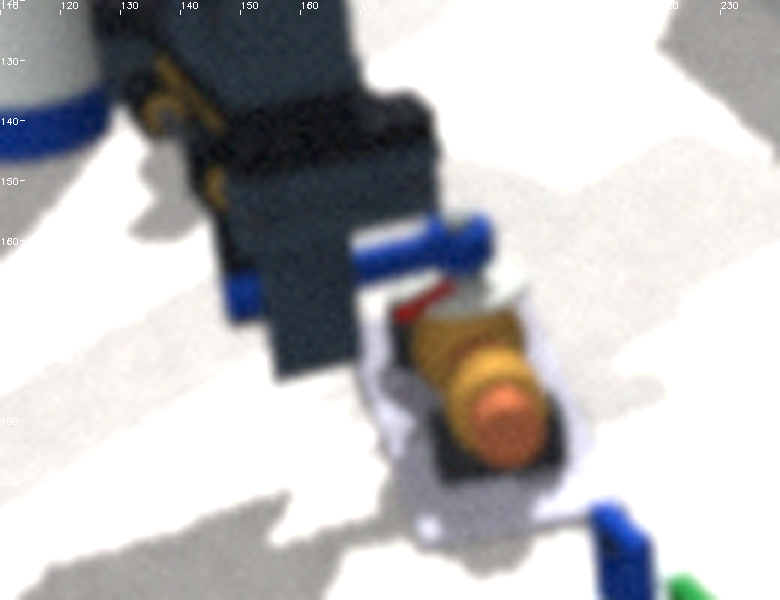

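The picture shows the fingers straddling the lever: near finger at (160,165), lever end at (150,169), and the pointer disc clear at (187,166). I'll lift slightly and close.

>>> {"op": "step_arm", "data": {"hand": [0,-1,-1,-1,-1,-1], "translation": [[0,0,-4],[0,0,0],[0,0,0],[0,0,0],[0,0,0],[0,0,0]], "twist": [[0,0,0],[0,0,0],[0,0,0],[0,0,0],[0,0,0],[0,0,0]], "grip_force": 25}}

```text
time: 2.65
tool_pos: [0.4765, 0.3007, 0.0633]
eef_rot: [-0.022, 1.0, 0.002, 0.003]
force: [0.6, -0.4, 0.0]
opening: 0.0138
```

```bash
python3 rel.py .4736 .2997 .06 92.7
```

```text
t 2.65 p [0.4765 0.3007 0.0633] yaw 92.49 F [ 0.6 -0.4  0. ] M [ 0.02 -0.05 -0.19] open 0.0138 q [ 0.54  0.43  1.8   0.    0.9  -1.07]
shift mm [ 3.  -0.8  3.2] twist [ 0.2   0.36 -0.21]
```

```bash
python3 - <<'E'
from h import *
c=pickle.load(open("pics/top0.pkl","rb"))
f=cv2.cvtColor(c["frame"],cv2.COLOR_RGB2HSV)
b=c["frame"].astype(int)[235:262,118:145];w=np.clip(b[...,0]-1.5*np.maximum(b[...,1],b[...,2])-10,0,None)
yy,xx=np.nonzero((w>0));ok=(xx+118<137)&(yy+235>242);ww=w[yy,xx][ok];xx=xx[ok]+118;yy=yy[ok]+235
print(len(xx),xx.min(),xx.max(),yy.min(),yy.max())
P=np.array([ray(c,u,v,.064)[:2] for u,v in zip(xx,yy)])
m=np.average(P,axis=0,weights=ww);C=np.cov((P-m).T,aweights=ww);l,v=np.linalg.eigh(C);d=v[:,1];d=d if d[0]<0 else -d
print(m,np.degrees(np.arctan2(d[1],d[0])),np.sqrt(l)*1e3)
for H in((.5455,.3031),(.5459,.3031),(.544,.3032)):
  q=m-H;print(np.degrees(np.arctan2(q[1],q[0])))
# lever axis
mb=cv2.inRange(f,(105,150,40),(130,255,255));mb[:,:100]=0;mb[:,140:]=0;mb[:250]=0;mb[295:]=0
yy,xx=np.nonzero(mb);P=np.array([ray(c,u,v,.083)[:2] for u,v in zip(xx,yy)]);m2=P.mean(0);l,v=np.linalg.eigh(np.cov((P-m2).T));d2=v[:,1];d2=d2 if d2[0]<0 else -d2
print(m2,np.degrees(np.arctan2(d2[1],d2[0])))
A=np.array([d,-d2]).T;s=np.linalg.solve(A,m2-m);print("cross",m+s[0]*d)
E
```

```text
24 126 132 247 256
[0.52392576 0.29033157] -144.31608313558445 [1.19444882 6.90819001]
-149.38138066361506
-149.8406805202103
-147.33841483102663
[0.49185434 0.30029864] -177.6599429877259
cross [0.54057709 0.30228967]
```

>>> {"op": "step_arm", "data": {"hand": [-1,-1,-1,-1,-1,-1,-1], "translation": [[-0.5,-5.8,0],[-0.5,-5.8,0],[-0.5,-5.8,0],[-0.5,-5.8,0],[-0.5,-5.8,0],[-0.2,-4,0],[0,0,0]], "twist": [[0,0,-4.8],[0,0,-4.8],[0,0,-4.8],[0,0,-4.8],[0,0,-4.8],[0,0,-3.3],[0,0,0]]}}

```text
time: 3.52
tool_pos: [0.486, 0.2686, 0.0633]
eef_rot: [-0.263, 0.965, 0.002, 0.002]
force: [0.5, -0.7, 0.2]
opening: 0.0141
```

```bash
python3 rel.py .4860 .2670 .06 121; python3 - <<'E'
from h import *
from plant import camera
c=camera("top");pickle.dump(c,open("pics/top1.pkl","wb"))
cv2.imwrite("pics/t1.png",crop(c["frame"],90,225,80,60,9))
E
```

```text
t 3.52 p [0.486  0.2686 0.0633] yaw 120.5 F [ 0.5 -0.7  0.2] M [-0.04 -0.09  0.16] open 0.0141 q [ 0.48  0.43  1.82  0.    0.89 -1.62]
shift mm [ 0.8 -1.4  3.3] twist [ 0.11  0.26 -0.5 ]
```

View pics/t1.png

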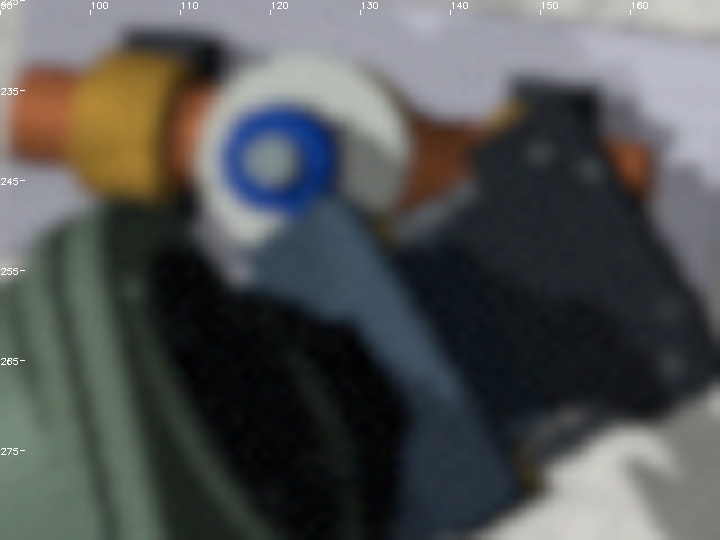

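>>> {"op": "step_arm", "data": {"hand": [0,0,0,0,0,0,0,0], "translation": [[0,0,0],[0,0,0],[0,0,0],[0,0,-40],[0,0,-55],[23,-59,0],[23,-59,0],[23,-59,0]], "twist": [[0,0,0],[0,0,0],[0,0,0],[0,0,0],[0,0,0],[0,0,0],[0,0,0],[0,0,0]]}}

```text
time: 4.58
tool_pos: [0.5169, 0.0839, 0.1608]
eef_rot: [-0.267, 0.964, 0.001, 0.003]
force: [0.8, -0.6, 0.2]
opening: 0.0456
```

>>> {"op": "step_arm", "data": {"hand": [0,0,0,0,0,0,0,0], "translation": [[23,-59,0],[0,0,0],[0,0,0],[0,0,0],[0,0,0],[0,0,0],[0,0,0],[0,0,0]], "twist": [[0,0,0],[0,0,10.5],[0,0,10.5],[0,0,10.5],[0,0,10.5],[0,0,10.5],[0,0,10.5],[0,0,10.5]]}}

```text
time: 5.58
tool_pos: [0.5273, 0.0165, 0.1606]
eef_rot: [0.378, 0.926, 0.003, 0.002]
force: [-0.5, 0.6, 0.3]
opening: 0.0455
```

```bash
python3 rel.py .5266 .0171 .15 5; python3 - <<'E'
from h import *
from plant import camera
c=camera("top");pickle.dump(c,open("pics/top2.pkl","wb"))
d=camera("side")
cv2.imwrite("pics/t2.png",np.hstack([crop(c["frame"],100,225,50,65,8)[:520],crop(d["frame"],140,145,50,65,8)[:520]]))
E
```

```text
t 5.58 p [0.5273 0.0165 0.1606] yaw 45.64 F [-0.5  0.6  0.3] M [-0.04 -0.02  0.01] open 0.0455 q [ 0.01  0.28  1.76  0.    1.09 -0.79]
shift mm [ 0.9 -0.1 10.6] twist [ 0.42 -0.05 40.64]
```

View pics/t2.png

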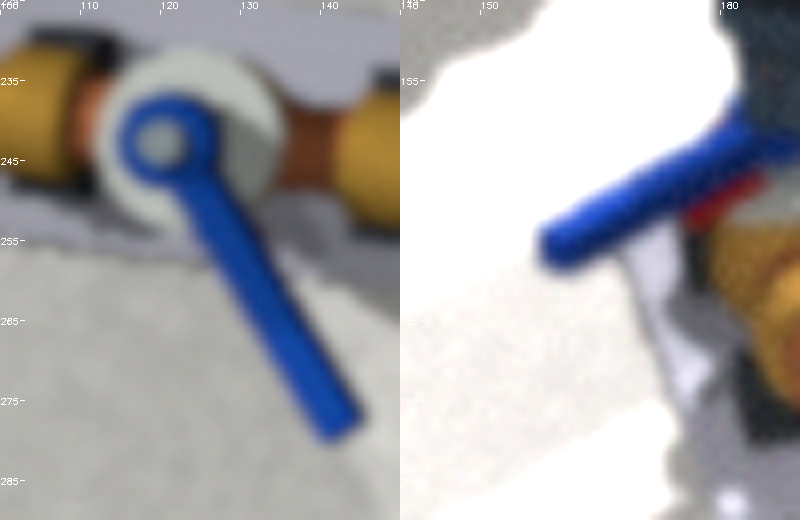

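```bash
python3 - <<'E'
from h import *
L=[]
for n,z in(("top0",.084),("top2",.084)):
  c=pickle.load(open(f"pics/{n}.pkl","rb"));f=cv2.cvtColor(c["frame"],cv2.COLOR_RGB2HSV)
  mb=cv2.inRange(f,(105,150,40),(130,255,255));mb[:,:100]=0;mb[:,155:]=0;mb[:251]=0;mb[295:]=0
  if n=="top0": mb0=mb
  yy,xx=np.nonzero(mb);P=np.array([ray(c,u,v,z)[:2] for u,v in zip(xx,yy)])
  # drop ends bias: centre rows' medians
  rows=np.unique(yy)[:-5];C=np.array([P[yy==r].mean(0) for r in rows])
  m=C.mean(0);d=np.linalg.svd(C-m)[2][0];d=d if d[0]<0 else -d
  print(n,m,np.degrees(np.arctan2(d[1],d[0])),len(rows));L.append((m,d))
(m,d),(m2,d2)=L;s=np.linalg.solve(np.array([d,-d2]).T,m2-m);H=m+s[0]*d;print("hinge",H)
c=pickle.load(open("pics/top0.pkl","rb"))
# predict stripe edges in top0 for candidate angles
for a in(-144,-147,-150,-153):
  r=np.radians(a)
  print(a,[np.round(proj(c,(H[0]+q*np.cos(r),H[1]+q*np.sin(r),.064)),1) for q in(26,33,40)])
# red centroid per row in top0
b=c["frame"].astype(int)
for v in range(246,259):
  w=np.clip(b[v,122:140,0]-b[v,122:140,1:].mean(-1)-15,0,None);print(v,(w*np.arange(122,140)).sum()/max(w.sum(),1),w.tolist())
E
```

```text
top0 [0.49472141 0.30020073] -177.74149350610693 29
top2 [0.50091319 0.27661631] -150.0826344103525 23
hinge [0.54537038 0.30219826]
-144 [array([19408.2, 26335.2]), array([47707.2, 64625.8]), array([1030846.2, 1394887.3])]
-147 [array([19516.4, 29610.4]), array([54739.2, 82952.4]), array([-302312.4, -457772.7])]
-150 [array([19468.2, 33200.2]), array([ 64628. , 110141.5]), array([-124543.1, -212160.5])]
-153 [array([19221.4, 37108.8]), array([ 79820.1, 154091. ]), array([ -74885.4, -144558.8])]
246 137.19886363636363 [0.0, 0.0, 0.0, 0.0, 0.0, 0.5, 0.0, 0.0, 0.0, 0.0, 0.0, 0.0, 0.0, 10.0, 18.0, 19.0, 20.5, 20.0]
247 133.1547619047619 [0.0, 0.0, 0.0, 0.0, 20.0, 23.0, 5.5, 0.0, 0.0, 0.0, 0.0, 0.0, 0.0, 10.5, 15.5, 17.5, 16.5, 17.5]
248 128.88333333333333 [0.0, 0.0, 0.0, 7.5, 32.0, 37.5, 19.5, 0.0, 0.0, 0.0, 0.0, 0.0, 0.0, 1.0, 2.5, 5.5, 6.0, 8.5]
249 127.34146341463415 [0.0, 0.0, 0.0, 0.0, 21.5, 37.0, 31.5, 12.5, 0.0, 0.0, 0.0, 0.0, 0.0, 0.0, 0.0, 0.0, 0.0, 0.0]
250 128.16267942583733 [0.0, 0.0, 0.0, 0.0, 4.0, 23.5, 37.5, 30.5, 9.0, 0.0, 0.0, 0.0, 0.0, 0.0, 0.0, 0.0, 0.0, 0.0]
251 128.
[... 208 characters left out ...]
.0, 0.0, 0.0, 0.0]
253 130.37640449438203 [0.0, 0.0, 0.0, 0.0, 0.0, 0.0, 0.0, 15.0, 34.0, 31.5, 8.5, 0.0, 0.0, 0.0, 0.0, 0.0, 0.0, 0.0]
254 131.02673796791444 [0.0, 0.0, 0.0, 0.0, 0.0, 0.0, 0.0, 3.5, 23.5, 38.5, 23.0, 5.0, 0.0, 0.0, 0.0, 0.0, 0.0, 0.0]
255 131.68446601941747 [0.0, 0.0, 0.0, 0.0, 0.0, 0.0, 0.0, 0.0, 12.5, 32.5, 35.0, 21.0, 2.0, 0.0, 0.0, 0.0, 0.0, 0.0]
256 131.89763779527559 [0.0, 0.0, 0.0, 0.0, 0.0, 0.0, 0.0, 0.0, 1.5, 19.5, 26.5, 16.0, 0.0, 0.0, 0.0, 0.0, 0.0, 0.0]
257 131.52941176470588 [0.0, 0.0, 0.0, 0.0, 0.0, 0.0, 0.0, 0.0, 0.0, 4.0, 4.5, 0.0, 0.0, 0.0, 0.0, 0.0, 0.0, 0.0]
258 0.0 [0.0, 0.0, 0.0, 0.0, 0.0, 0.0, 0.0, 0.0, 0.0, 0.0, 0.0, 0.0, 0.0, 0.0, 0.0, 0.0, 0.0, 0.0]
```

```bash
python3 - <<'E'
from h import *
def fit(c,u0,u1,v0,v1,z,byrow):
  b=c["frame"].astype(int);pts=[]
  w=np.clip(b[v0:v1,u0:u1,0]-1.6*b[v0:v1,u0:u1,1:].max(-1)-8,0,None)
  a=w if byrow else w.T
  for i,r in enumerate(a):
    if r.sum()>25:
      j=(r*np.arange(len(r))).sum()/r.sum();pts.append((u0+j,v0+i) if byrow else (u0+i,v0+j))
  P=np.array([ray(c,u,v,z)[:2] for u,v in pts]);print(np.round(pts,2).tolist());return P
def line(P):
  m=P.mean(0);d=np.linalg.svd(P-m)[2][0];d=d if d[0]<0 else -d;return m,np.degrees(np.arctan2(d[1],d[0]))
c=pickle.load(open("pics/side0.pkl","rb"))
cv2.imwrite("pics/s0c.png",crop(c["frame"],160,150,45,45,12))
P=fit(c,172,188,162,180,.064,False)
for k in(0,1,2): print(line(P[k:len(P)-k]))
t=pickle.load(open("pics/top0.pkl","rb"));P=fit(t,122,136,248,257,.064,True)
for z in (P[1:-1],P): print("top",line(z))
# disc: white pixels in top0+top2 hull ellipse
for n in("top0","top2"):
  t=pickle.load(open(f"pics/{n}.pkl","rb"));h=cv2.cvtColor(t["frame"],cv2.COLOR_RGB2HSV);g=t["frame"].astype(int)
  print(n,g[235,123],g[232,135],g[238,112], g[226:236,124].tolist())
E
```

```text
[[176.0, 172.03], [177.0, 171.95], [178.0, 171.6], [179.0, 170.83], [180.0, 169.98]]
(array([0.5184325 , 0.28777822]), np.float64(-151.3505246422094))
(array([0.51812836, 0.28688539]), np.float64(-150.03476356302497))
(array([0.51789826, 0.28620636]), np.float64(-180.0))
[[126.71, 248.0], [127.18, 249.0], [128.16, 250.0], [128.91, 251.0], [129.55, 252.0], [130.5, 253.0], [131.09, 254.0], [131.51, 255.0]]
top (array([0.52311033, 0.2897256 ]), np.float64(-142.56369624096635))
top (array([0.52311172, 0.28979165]), np.float64(-144.48532806390327))
top0 [ 97 100  98] [92 93 99] [103  82  71] [[92, 92, 99], [92, 93, 99], [92, 92, 99], [93, 93, 100], [100, 101, 104], [110, 113, 111], [113, 116, 112], [110, 113, 109], [108, 110, 106], [100, 103, 100]]
top2 [107 110 108] [101 102 109] [108  84  72] [[102, 102, 109], [102, 102, 109], [103, 103, 110], [102, 103, 109], [105, 106, 110], [112, 114, 113], [116, 119, 115], [117, 120, 115], [116, 118, 114], [110, 112, 109]]
```

View pics/s0c.png

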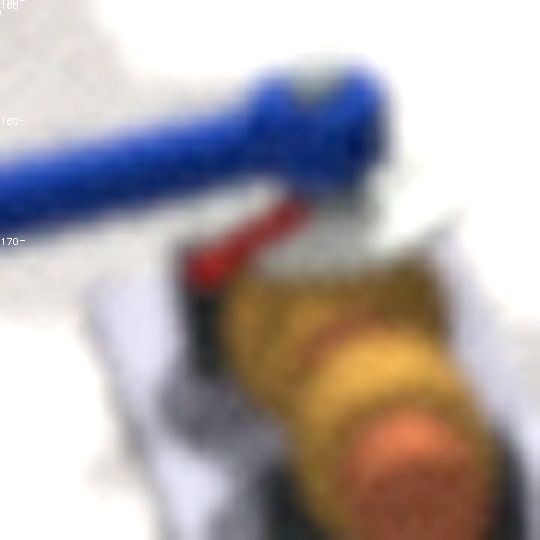

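```bash
python3 - <<'E'
from h import *
c=pickle.load(open("pics/side0.pkl","rb"))
Q=lambda x,y:ray(c,160+x/12-.46,150+y/12-.46,.064)[:2]
for a,b in(((205,266),(305,207)),((197,254),(287,200)),((225,275),(310,215))):
  p,q=Q(*a),Q(*b);d=p-q;print(p,q,np.degrees(np.arctan2(d[1],d[0])))
p=Q(205,266)
for H in((.5454,.3022),(.5454,.3038)): d=p-H;print(np.degrees(np.arctan2(d[1],d[0])),np.hypot(*d))
E
```

```text
[0.5148856  0.28718308] [0.54047961 0.30238192] -149.296305104617
[0.515142   0.29284578] [0.53835541 0.3070242 ] -148.58400786216842
[0.51708758 0.28167921] [0.54018554 0.29855538] -143.846836442363
-153.79701053318746 0.03400936253726944
-151.42905330247953 0.03474551624878408
```

```bash
python3 - <<'E'
from h import *
c=pickle.load(open("pics/side0.pkl","rb"))
Q=lambda x,y,z:ray(c,140+(x-400)/8-.44,145+y/8-.44,z)[:2]
for a,b,z in(((545,230),(735,125),.086),((570,268),(690,204),.072),((690,228),(765,185),.060)):
  p,q=Q(*a,z),Q(*b,z);d=p-q;print(np.degrees(np.arctan2(d[1],d[0])))
E
```

```text
-150.37165158146908
-152.38562938153692
-150.34158998593935
```

```bash
python3 - <<'E'
from h import *
c=pickle.load(open("pics/top2.pkl","rb"));b=c["frame"].astype(int)
for v in range(246,270,1):
  print(v,[tuple(b[v,u]) and f"{b[v,u,0]},{b[v,u,1]},{b[v,u,2]}" for u in range(126+int((v-246)*.55),135+int((v-246)*.55))])
E
```

```text
246 ['10,23,53', '29,34,48', '51,54,56', '63,65,64', '68,70,67', '68,71,68', '67,69,66', '62,62,59', '56,48,44']
247 ['9,28,65', '20,29,53', '41,44,52', '57,60,60', '67,69,67', '68,70,67', '66,67,64', '58,56,52', '52,42,36']
248 ['11,29,63', '29,35,52', '50,53,56', '63,65,64', '66,67,65', '61,62,59', '54,51,47', '51,43,39', '49,38,35']
249 ['9,30,73', '18,30,57', '37,41,52', '53,55,56', '59,60,57', '57,56,53', '53,50,47', '52,50,49', '53,50,52']
250 ['9,27,65', '22,30,52', '38,41,48', '49,49,50', '53,52,51', '54,53,54', '56,55,59', '56,56,60', '56,56,60']
251 ['7,32,75', '12,27,59', '26,29,46', '42,42,47', '51,51,55', '57,56,59', '56,56,60', '57,57,61', '57,57,61']
252 ['8,29,69', '16,26,53', '32,34,48', '46,45,51', '54,53,58', '55,55,60', '56,56,60', '56,56,60', '57,56,61']
253 ['9,33,78', '8,26,62', '22,26,47', '38,35,44', '50,48,52', '56,55,59', '56,56,60', '55,55,60', '54,55,60']
254 ['8,31,72', '13,23,54', '29,29,44', '46,45,52', '56,55,60', '57,57,62', '58,58,62', '55,56,60', '56,56,60']
255 ['8,34,80', '10,28,66', '22,28,52', '43,44,55', '60,59,66', '66,65,70', '63,64,68', '58
[... 1048 characters left out ...]
122,121,118', '126,125,122', '126,125,122', '126,125,122']
265 ['10,35,82', '20,34,68', '53,57,70', '88,89,91', '114,115,113', '125,124,121', '126,126,123', '126,125,122', '126,125,122']
266 ['11,34,80', '34,43,70', '68,71,79', '101,101,102', '121,119,117', '125,124,121', '125,124,121', '124,123,121', '125,124,121']
267 ['12,41,93', '18,37,79', '45,50,71', '80,81,85', '107,107,106', '121,121,118', '122,122,119', '123,122,119', '123,122,119']
268 ['10,38,89', '24,37,74', '57,60,72', '93,93,94', '114,113,110', '120,119,116', '121,120,117', '123,121,119', '126,124,121']
269 ['11,43,97', '16,37,83', '38,45,71', '72,75,80', '100,100,99', '115,114,112', '120,119,116', '124,123,120', '127,126,123']
```

>>> {"op": "step_arm", "data": {"hand": [0,0,0,0,0,0,0,0], "translation": [[50,37,0],[50,37,0],[50,37,0],[50,37,0],[0,0,0],[0,0,0],[0,0,0],[0,0,0]], "twist": [[0,0,0],[0,0,0],[0,0,0],[0,0,0],[0,0,-10.5],[0,0,-10.5],[0,0,-10.5],[0,0,-10.5]]}}

```text
time: 6.68
tool_pos: [0.4851, 0.2686, 0.1611]
eef_rot: [0.003, 1.0, 0.002, 0.004]
force: [0.3, -0.7, 0.4]
opening: 0.0458
```

>>> {"op": "step_arm", "data": {"hand": [0,0,0,0], "translation": [[0,0,0],[0,0,0],[0,0,0],[0,0,0]], "twist": [[0,0,-10.5],[0,0,-10.5],[0,0,-10.5],[0,0,-3]]}}

```text
time: 7.18
tool_pos: [0.4846, 0.2688, 0.1609]
eef_rot: [-0.302, 0.953, 0.001, 0.005]
force: [0.3, -0.3, 0.1]
opening: 0.0458
```

```bash
python3 rel.py .4876 .2659 .062 123.1
```

```text
t 7.17 p [0.4846 0.2688 0.1609] yaw 125.21 F [ 0.3 -0.3  0.1] M [ 0.08  0.05 -0.01] open 0.0458 q [ 0.49  0.32  1.7  -0.    1.11 -1.7 ]
shift mm [ 0.1 -3.9 98.9] twist [-0.07  0.53  2.11]
```

>>> {"op": "step_arm", "data": {"hand": [0,0,0,0,0], "translation": [[0,-4,0],[0,0,35],[0,0,35],[0,0,25],[0,0,0]], "twist": [[0,0.5,2.1],[0,0,0],[0,0,0],[0,0,0],[0,0,0]]}}

```text
time: 7.8
tool_pos: [0.489, 0.2653, 0.0644]
eef_rot: [-0.284, 0.959, -0.001, 0.001]
force: [0.1, -0.4, -0.0]
opening: 0.0457
```

```bash
python3 rel.py .4876 .2659 .062 123.1
```

```text
t 7.8 p [0.489  0.2653 0.0644] yaw 123.03 F [ 0.1 -0.4 -0. ] M [ 0.07  0.06 -0.02] open 0.0457 q [ 0.48  0.43  1.82 -0.    0.9  -1.67]
shift mm [0.8 1.3 2.4] twist [-0.11  0.13 -0.07]
```

Close on the lever here, then release and rise to see the result.

>>> {"op": "step_arm", "data": {"hand": [0,-1,-1,-1,-1,-1], "translation": [[0.8,1.3,1],[0,0,0],[0,0,0],[0,0,0],[0,0,0],[0,0,0]], "twist": [[0,0,0],[0,0,0],[0,0,0],[0,0,0],[0,0,0],[0,0,0]]}}

```text
time: 8.55
tool_pos: [0.4891, 0.2673, 0.0667]
eef_rot: [-0.284, 0.959, 0.0, 0.004]
force: [0.5, 0.7, -1.8]
opening: 0.0138
```

```bash
python3 rel.py .4876 .2659 .062 123.1
```

```text
t 8.55 p [0.4891 0.2673 0.0667] yaw 122.96 F [ 0.5  0.7 -1.8] M [ 0.07 -0.   -0.12] open 0.0138 q [ 0.48  0.42  1.82 -0.    0.9  -1.67]
shift mm [ 2.1 -0.4  4.7] twist [-0.08  0.45 -0.14]
```

>>> {"op": "step_arm", "data": {"hand": [0,0,0,0,0,0,0,0], "translation": [[0,0,0],[0,0,0],[0,0,0],[0,0,-40],[0,0,-50],[26,-55,0],[26,-55,0],[26,-55,0]], "twist": [[0,0,0],[0,0,0],[0,0,0],[0,0,0],[0,0,0],[0,0,0],[0,0,0],[0,0,0]]}}

```text
time: 9.55
tool_pos: [0.5158, 0.0854, 0.1605]
eef_rot: [-0.289, 0.957, -0.001, 0.007]
force: [1.1, -0.6, 0.6]
opening: 0.0455
```

>>> {"op": "step_arm", "data": {"hand": [0,0,0,0,0,0,0,0], "translation": [[26,-55,0],[0,0,0],[0,0,0],[0,0,0],[0,0,0],[0,0,0],[0,0,0],[0,0,0]], "twist": [[0,0,0],[0,0,10.5],[0,0,10.5],[0,0,10.5],[0,0,10.5],[0,0,10.5],[0,0,10.5],[0,0,10.5]]}}

```text
time: 10.55
tool_pos: [0.5251, 0.0167, 0.1615]
eef_rot: [0.356, 0.934, 0.003, 0.007]
force: [0.1, 0.1, -0.0]
opening: 0.0452
```

>>> {"op": "step_arm", "data": {"hand": [0,0,0,0], "translation": [[0,0,0],[0,0,0],[0,0,0],[0,0,0]], "twist": [[0,0,10.5],[0,0,10.5],[0,0,10.5],[0,0,9.0]]}}

```text
time: 11.05
tool_pos: [0.5251, 0.0164, 0.1618]
eef_rot: [0.664, 0.747, 0.005, 0.006]
force: [0.6, -0.7, 0.3]
opening: 0.0456
```

```bash
python3 rel.py .5266 .0171 .15 5; python3 - <<'E'
from h import *
from plant import camera
c=camera("top");pickle.dump(c,open("pics/top3.pkl","wb"))
d=camera("side");pickle.dump(d,open("pics/side3.pkl","wb"))
cv2.imwrite("pics/t3.png",np.hstack([crop(c["frame"],100,225,50,65,8)[:520],crop(d["frame"],150,145,50,65,8)[:520]]))
f=cv2.cvtColor(c["frame"],cv2.COLOR_RGB2HSV)
mb=cv2.inRange(f,(105,150,40),(130,255,255));mb[:,:100]=0;mb[:,160:]=0;mb[:251]=0;mb[295:]=0
yy,xx=np.nonzero(mb);P=np.array([ray(c,u,v,.084)[:2] for u,v in zip(xx,yy)])
C=np.array([P[yy==r].mean(0) for r in np.unique(yy)[:-5]]);d=np.linalg.svd(C-C.mean(0))[2][0];print(np.degrees(np.arctan2(d[1],d[0])))
E
```

```text
t 11.05 p [0.5251 0.0164 0.1618] yaw 6.72 F [ 0.6 -0.7  0.3] M [-0.11  0.04 -0.06] open 0.0456 q [ 0.01  0.27  1.77 -0.    1.08 -0.11]
shift mm [ 0.6  1.4 11.8] twist [0.92 0.1  1.72]
-147.7168300462107
```

View pics/t3.png

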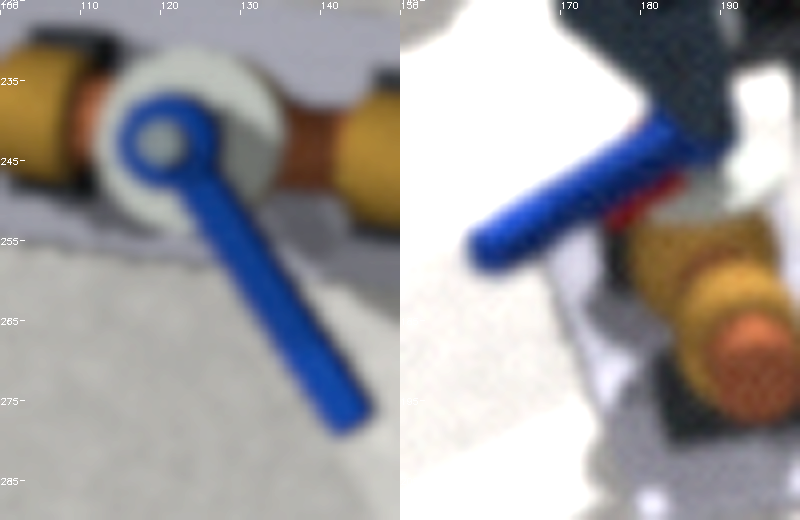

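The picture shows the lever (120,243)→(142,277) covering the red stripe, with both parallel in the side view; the fit gives −147.7°. The valve is set, so next is the key.

>>> {"op": "step_arm", "data": {"hand": [0,0,0,0,0], "translation": [[0.6,1.4,0],[0,0,35],[0,0,35],[0,0,25],[0,0,0]], "twist": [[0.9,0.1,1.7],[0,0,0],[0,0,0],[0,0,0],[0,0,0]]}}

```text
time: 11.78
tool_pos: [0.5289, 0.0172, 0.0654]
eef_rot: [0.671, 0.741, 0.001, 0.001]
force: [-0.3, -0.0, 0.0]
opening: 0.0455
```

```bash
python3 rel.py .5266 .0171 .050 5
```

```text
t 11.78 p [0.5289 0.0172 0.0654] yaw 5.65 F [-0.3 -0.   0. ] M [-0.07  0.03  0.02] open 0.0455 q [ 0.01  0.39  1.88 -0.    0.87 -0.09]
shift mm [ 0.1 -2.3 15.4] twist [0.11 0.02 0.65]
```

>>> {"op": "step_arm", "data": {"hand": [0,0,-0.6,-1,-1,-1,-1,-1], "translation": [[0,-2.3,8],[0,0,5],[0,0,0],[0,0,0],[0,0,0],[0,0,0],[0,0,0],[0,0,0]], "twist": [[0,0,0.6],[0,0,0],[0,0,0],[0,0,0],[0,0,0],[0,0,0],[0,0,0],[0,0,0]], "grip_force": 10}}

```text
time: 12.78
tool_pos: [0.5274, 0.017, 0.0546]
eef_rot: [0.675, 0.738, 0.001, 0.002]
force: [-1.3, -0.1, -0.2]
opening: 0.0102
```

```bash
python3 rel.py .5266 .0171 .050 5
```

```text
t 12.78 p [0.5274 0.017  0.0546] yaw 5.07 F [-1.3 -0.1 -0.2] M [-0.15  0.24 -0.04] open 0.0102 q [ 0.01  0.4   1.9  -0.    0.84 -0.08]
shift mm [ 0.2 -0.9  4.6] twist [0.26 0.03 0.07]
```

>>> {"op": "step_arm", "data": {"hand": [-1,-1,-1,-1,-1,-1,-1,-1], "translation": [[0,0,0],[0,0,0],[0,0,-10],[0,0,-15],[0,0,-20],[0,0,-25],[0,0,-25],[0,0,0]], "twist": [[0,0,0],[0,0,0],[0,0,0],[0,0,0],[0,0,0],[0,0,0],[0,0,0],[0,0,0]], "grip_force": 45}}

```text
time: 13.78
tool_pos: [0.5298, 0.0171, 0.1582]
eef_rot: [0.675, 0.738, 0.005, 0.005]
force: [0.2, -0.1, -0.9]
opening: 0.0098
```

```bash
python3 rel.py .5003 -.2825 .155 -12.85
```

```text
t 13.78 p [0.5298 0.0171 0.1582] yaw 5.06 F [ 0.2 -0.1 -0.9] M [-0.11  0.01 -0.  ] open 0.0098 q [ 0.01  0.29  1.76 -0.    1.08 -0.08]
shift mm [-295.8  -55.9    2.8] twist [ 0.8  -0.06 17.91]
```

>>> {"op": "step_arm", "data": {"hand": [-1,-1,-1,-1,-1,-1,-1,-1], "translation": [[-57,-11,0],[-57,-11,0],[-57,-11,0],[-57,-11,0],[-57,-11,0],[0,0,0],[0,0,0],[0,0,0]], "twist": [[0,0,0],[0,0,0],[0,0,0],[0,0,0],[0,0,0],[0.8,0,9],[0,0,9],[0,0,0]]}}

```text
time: 14.78
tool_pos: [0.4982, -0.28, 0.1529]
eef_rot: [0.784, 0.62, -0.0, -0.002]
force: [0.0, -0.0, -0.4]
opening: 0.0095
```

```bash
python3 rel.py .5003 -.2825 .155 -12.85; python3 - <<'E'
from h import *
from plant import camera
d=camera("side");pickle.dump(d,open("pics/side4.pkl","wb"))
cv2.imwrite("pics/t4.png",crop(d["frame"],240,230,110,150,5)[:600,:800] if 0 else crop(d["frame"],235,225,120,145,4))
E
```

```text
t 14.78 p [ 0.4982 -0.28    0.1529] yaw -13.31 F [ 0.  -0.  -0.4] M [-0.08  0.12  0.03] open 0.0095 q [-0.53  0.36  1.66  0.    1.12 -0.3 ]
shift mm [-2.   2.7 -2.1] twist [-0.21 -0.12 -0.46]
```

View pics/t4.png

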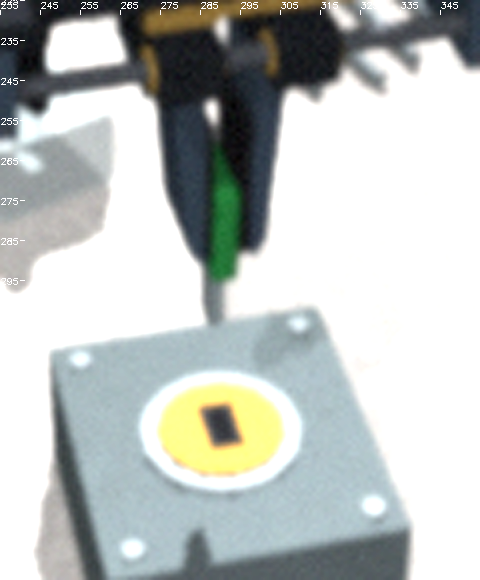

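```bash
python3 - <<'E'
from h import *
c=pickle.load(open("pics/side4.pkl","rb"))
a=np.array([.4982,-.28,.1103]);ky=np.radians(77);t=np.array([np.cos(ky),np.sin(ky),0]);x=np.array([t[1],-t[0],0])
print("tip",proj(c,a),"+1mm y",proj(c,a+.001*t),"+1mm x",proj(c,a+.001*x),"z",proj(c,a+[0,0,.001]))
print("edges",proj(c,a-.007*t),proj(c,a+.007*t))
print("keyway",proj(c,(.5003,-.2825,.059)))
# head lower edge corners (nearest): z tip+.03
for s in(-.017,.017):
  for q in(-.005,.005): print("head low",s,q,np.round(proj(c,a+[0,0,.03]+s*t+q*x),1), "up",np.round(proj(c,a+[0,0,.07]+s*t+q*x),1))
E
```

```text
tip (np.float64(287.86019746525056), np.float64(304.6129927136437)) +1mm y (np.float64(287.6705015328789), np.float64(304.15783848505134)) +1mm x (np.float64(288.5286162378863), np.float64(304.48969532057345)) z (np.float64(287.86518945538285), np.float64(304.0869894894585))
edges (np.float64(289.20003014296304), np.float64(307.8277717615794)) (np.float64(286.5411575836047), np.float64(301.44810366037274))
keyway (np.float64(289.6582785905414), np.float64(331.21813657469147))
head low -0.017 -0.005 [287.9 296.9] up [288.1 274. ]
head low -0.017 0.005 [294.9 295.6] up [295.3 272.8]
head low 0.017 -0.005 [281.4 281.6] up [281.4 259.2]
head low 0.017 0.005 [288.1 280.5] up [288.3 258.1]
```

```bash
python3 - <<'E'
from h import *
c=pickle.load(open("pics/side4.pkl","rb"))
cv2.imwrite("pics/t5.png",crop(c["frame"],272,252,36,62,9))
E
```

```text
(no output)
```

View pics/t5.png

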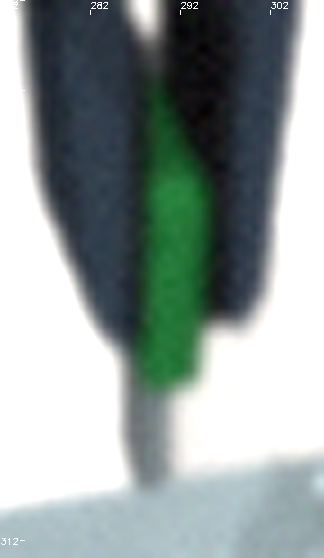

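The crop shows the head's front face from v≈271 to 294, left and right edges at about 287.5 and 294, and the blade bottom at v≈306. That is about 2 px above prediction, so the key sits about 3 mm towards tool +x in the jaws. I'll correct for that and approach.

>>> {"op": "step_arm", "data": {"hand": [-1,-1,-1,-1], "translation": [[-4.5,3.4,0],[0,0,20],[0,0,20],[0,0,0]], "twist": [[-0.2,-0.1,-0.5],[0,0,0],[0,0,0],[0,0,0]]}}

```text
time: 15.32
tool_pos: [0.5014, -0.2849, 0.1121]
eef_rot: [0.778, 0.628, 0.0, 0.001]
force: [0.2, 0.1, -0.5]
opening: 0.0099
```

```bash
python3 rel.py .5003 -.2825 .108 -12.85; python3 - <<'E'
from h import *
from plant import camera
d=camera("side");pickle.dump(d,open("pics/side5.pkl","wb"))
cv2.imwrite("pics/t6.png",crop(d["frame"],260,275,60,70,8))
E
```

```text
t 15.32 p [ 0.5014 -0.2849  0.1121] yaw -12.2 F [ 0.2  0.1 -0.5] M [-0.1   0.11 -0.02] open 0.0099 q [-0.54  0.4   1.71 -0.    1.03 -0.32]
shift mm [ 2.1 -1.6  4.1] twist [0.08 0.03 0.65]
```

View pics/t6.png

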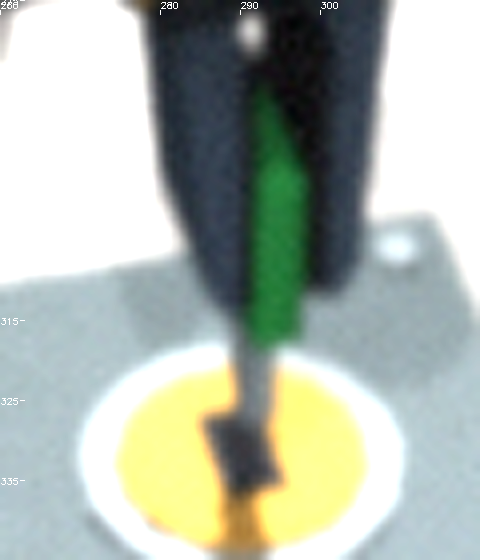

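The crop shows the blade tip at about (291.6,327.7), roughly 10 mm above the slot centred at (290,331). It is lined up within the bevel, so I'll insert in small steps.

>>> {"op": "step_arm", "data": {"hand": [-1,-1,-1,-1,-1], "translation": [[0,-0.8,4],[0,0,5],[0,0,5],[0,0,4],[0,0,3]], "twist": [[0,0,0.6],[0,0,0],[0,0,0],[0,0,0],[0,0,0]]}}

```text
time: 16.0
tool_pos: [0.5023, -0.2858, 0.0972]
eef_rot: [0.781, 0.624, 0.001, 0.004]
force: [-6.5, 2.9, 21.6]
opening: 0.01
```

```bash
python3 rel.py .5003 -.2825 .0716 -12.85
```

```text
t 16.0 p [ 0.5023 -0.2858  0.0972] yaw -12.76 F [-6.5  2.9 21.6] M [0.64 1.39 0.01] open 0.01 q [-0.54  0.42  1.73 -0.    0.99 -0.31]
shift mm [ 2.9 -2.9 25.6] twist [0.43 0.18 0.09]
```

>>> {"op": "step_arm", "data": {"hand": [-1,-1,-1,-1], "translation": [[0,0,-2],[0.7,-2,0],[0,0,3],[0,0,3]], "twist": [[0.3,0,0],[0,0,0],[0,0,0],[0,0,0]]}}

```text
time: 16.5
tool_pos: [0.5005, -0.2846, 0.093]
eef_rot: [0.781, 0.624, -0.0, 0.002]
force: [0.1, 0.8, -0.8]
opening: 0.0098
```

```bash
python3 rel.py .5003 -.2825 .0716 -12.85
```

```text
t 16.5 p [ 0.5005 -0.2846  0.093 ] yaw -12.76 F [ 0.1  0.8 -0.8] M [0.18 0.   0.  ] open 0.0098 q [-0.54  0.42  1.74 -0.    0.98 -0.31]
shift mm [ 2.1 -0.7 21.4] twist [0.18 0.18 0.09]
```

>>> {"op": "step_arm", "data": {"hand": [-1,-1,-1,-1], "translation": [[0,0,3],[0,0,3],[0,0,3],[0,0,3]], "twist": [[0,0,0],[0,0,0],[0,0,0],[0,0,0]]}}

```text
time: 17.0
tool_pos: [0.5011, -0.2844, 0.0812]
eef_rot: [0.781, 0.624, 0.0, 0.002]
force: [-1.3, 2.6, 11.6]
opening: 0.01
```

```bash
python3 rel.py .5003 -.2825 .0716 -12.85
```

```text
t 17.0 p [ 0.5011 -0.2844  0.0812] yaw -12.77 F [-1.3  2.6 11.6] M [ 0.34  0.51 -0.02] open 0.01 q [-0.54  0.43  1.75 -0.    0.95 -0.31]
shift mm [ 1.7 -1.2  9.5] twist [0.21 0.14 0.08]
```

>>> {"op": "step_arm", "data": {"hand": [-1,-1,-1,-1], "translation": [[0.5,-0.4,3],[0,0,3],[0,0,3],[0,0,3]], "twist": [[0.2,0,0],[0,0,0],[0,0,0],[0,0,0]], "grip_force": 58}}

```text
time: 17.5
tool_pos: [0.5012, -0.2843, 0.079]
eef_rot: [0.781, 0.624, -0.0, 0.003]
force: [-4.9, 4.3, 19.6]
opening: 0.01
```

```bash
python3 rel.py .5003 -.2825 .0716 -12.85
```

```text
t 17.5 p [ 0.5012 -0.2843  0.079 ] yaw -12.78 F [-4.9  4.3 19.6] M [ 0.64  1.17 -0.04] open 0.01 q [-0.53  0.43  1.75 -0.    0.95 -0.31]
shift mm [ 1.6 -1.3  7.3] twist [0.24 0.24 0.07]
```

>>> {"op": "step_arm", "data": {"hand": [-1,-1,-1,-1], "translation": [[0.8,-1.2,3],[0.3,-0.4,4],[0,0,4.5],[0,0,4]], "twist": [[0.2,0.2,0],[0,0,0],[0,0,0],[0,0,0]]}}

```text
time: 18.0
tool_pos: [0.5011, -0.2837, 0.0721]
eef_rot: [0.782, 0.624, 0.001, 0.004]
force: [-1.3, 1.7, 5.9]
opening: 0.0096
```

```bash
python3 rel.py .5003 -.2825 .0716 -12.85
```

```text
t 18.0 p [ 0.5011 -0.2837  0.0721] yaw -12.8 F [-1.3  1.7  5.9] M [0.5  0.21 0.01] open 0.0096 q [-0.53  0.44  1.77 -0.    0.93 -0.31]
shift mm [ 1.  -1.1  0.5] twist [0.45 0.17 0.04]
```

>>> {"op": "step_arm", "data": {"hand": [-1,-1,-1,-1], "translation": [[0.3,-0.3,2],[0,0,3],[0,0,3],[0,0,3]], "twist": [[0.4,0.2,0],[0,0,0],[0,0,0],[0,0,0]]}}

```text
time: 18.5
tool_pos: [0.5012, -0.2837, 0.0713]
eef_rot: [0.782, 0.624, 0.001, 0.002]
force: [-4.9, 4.1, 18.6]
opening: 0.0101
```

```bash
python3 rel.py .5003 -.2825 .0716 -12.85; python3 - <<'E'
from h import *
from plant import camera
d=camera("side");pickle.dump(d,open("pics/side6.pkl","wb"))
cv2.imwrite("pics/t7.png",crop(d["frame"],260,285,60,65,9))
E
```

```text
t 18.5 p [ 0.5012 -0.2837  0.0713] yaw -12.81 F [-4.9  4.1 18.6] M [ 0.66  1.09 -0.  ] open 0.0101 q [-0.54  0.44  1.76  0.    0.93 -0.31]
shift mm [ 1.  -1.2 -0.3] twist [0.25 0.04 0.04]
```

```bash
python3 - <<'E'
from h import *
for n in("side5","side6"):
  c=pickle.load(open(f"pics/{n}.pkl","rb"));b=c["frame"].astype(int)
  g=b[...,1]-np.maximum(b[...,0],b[...,2])
  yy,xx=np.nonzero(g[280:360,270:315]>20);print(n,xx.min()+270,xx.max()+270,yy.min()+280,yy.max()+280)
  for u in range(288,299):
    col=g[300:350,u];i=np.nonzero(col>20)[0];print(u,(i.min()+300,i.max()+300) if len(i) else None,end=" ")
  print()
  if n=="side6":
    for v in range(328,350): print(v,[f"{b[v,u,0]},{b[v,u,1]},{b[v,u,2]}" for u in(286,288,290,292,294,296)])
c=pickle.load(open("pics/side6.pkl","rb"))
ky=np.radians(77.15);t=np.array([np.cos(ky),np.sin(ky),0]);x=np.array([t[1],-t[0],0])
for z in(.059,.062,.065): print(z,[np.round(proj(c,np.array([.5003,-.2825,z])-.017*t+q*x),1) for q in(-.005,.005)])
E
```

```text
side5 291 297 289 317
288 None 289 None 290 None 291 (np.int64(312), np.int64(316)) 292 (np.int64(300), np.int64(317)) 293 (np.int64(300), np.int64(317)) 294 (np.int64(300), np.int64(317)) 295 (np.int64(300), np.int64(317)) 296 (np.int64(300), np.int64(316)) 297 (np.int64(300), np.int64(311)) 298 None 
side6 290 296 310 337
288 None 289 None 290 (np.int64(334), np.int64(336)) 291 (np.int64(317), np.int64(337)) 292 (np.int64(310), np.int64(337)) 293 (np.int64(312), np.int64(337)) 294 (np.int64(314), np.int64(337)) 295 (np.int64(315), np.int64(337)) 296 (np.int64(317), np.int64(331)) 297 None 298 None 
328 ['32,41,51', '31,37,44', '20,45,27', '26,79,37', '22,79,36', '20,57,30']
329 ['34,43,51', '30,37,45', '20,44,27', '23,79,37', '27,79,39', '21,58,29']
330 ['34,43,51', '30,37,44', '21,46,28', '24,79,37', '23,77,37', '22,56,24']
331 ['40,46,53', '27,35,43', '20,43,27', '24,78,37', '26,80,41', '38,63,30']
332 ['46,46,50', '28,36,44', '22,48,29', '25,79,37', '24,77,38', '55,72,34']
333 ['60,55,47', '31,35,44', '17,46,26', '26,81,38', '23,78,35', '59,72,34']
334 ['77,62,44', '32,37,40', '
[... 689 characters left out ...]
3 ['100,85,61', '111,92,61', '107,85,57', '107,89,59', '102,87,63', '96,87,74']
344 ['94,90,81', '97,89,76', '98,88,74', '96,90,76', '94,89,81', '84,86,84']
345 ['85,87,88', '84,87,85', '84,85,86', '87,88,88', '85,89,89', '79,84,86']
346 ['80,86,90', '83,89,89', '83,90,91', '80,87,89', '78,85,89', '79,87,88']
347 ['75,82,86', '77,82,86', '79,85,87', '77,83,86', '76,82,84', '70,75,79']
348 ['65,73,76', '68,75,76', '71,75,80', '68,73,74', '64,70,73', '62,67,70']
349 ['56,63,65', '62,69,70', '61,65,70', '60,63,68', '60,65,68', '58,65,66']
0.059 [array([289.6, 340. ]), array([296.2, 338.7])]
0.062 [array([289.6, 338.5]), array([296.2, 337.2])]
0.065 [array([289.7, 337. ]), array([296.2, 335.7])]
```

>>> {"op": "step_arm", "data": {"hand": [-1,-1,-1,-1], "translation": [[0.5,-1.0,2],[0.3,-0.4,4.5],[0,0,5],[0,0,5]], "twist": [[0.2,0,0],[0,0,0],[0,0,0],[0,0,0]]}}

```text
time: 19.05
tool_pos: [0.5012, -0.2837, 0.0712]
eef_rot: [0.782, 0.624, 0.001, 0.005]
force: [-7.4, 6.2, 31.1]
opening: 0.0095
```

```bash
python3 rel.py .5003 -.2825 .0716 -12.85; cat > edge.py <<'E'
from h import *
from plant import camera
import sys
c=camera("side");pickle.dump(c,open(f"pics/{sys.argv[1]}.pkl","wb"));b=c["frame"].astype(float)
for u in(291,292,293,294,295):
  r=b[330:346,u,0];k=np.nonzero(r>62)[0][0];print(u,round(330+k-1+(62-r[k-1])/(r[k]-r[k-1]),2),end=" ")
E
python3 edge.py side7; python3 - <<'E'
from h import *
c=pickle.load(open("pics/side6.pkl","rb"));b=c["frame"].astype(float)
for u in(291,292,293,294,295):
  r=b[330:346,u,0];k=np.nonzero(r>62)[0][0];print(u,round(330+k-1+(62-r[k-1])/(r[k]-r[k-1]),2),end=" ")
E
```

```text
t 19.05 p [ 0.5012 -0.2837  0.0712] yaw -12.82 F [-7.4  6.2 31.1] M [ 1.17  1.78 -0.  ] open 0.0095 q [-0.53  0.44  1.77 -0.    0.92 -0.31]
shift mm [ 1.  -1.2 -0.5] twist [0.52 0.21 0.03]
291 337.87 292 338.3 293 338.31 294 338.11 295 337.52 291 337.92 292 338.21 293 338.22 294 337.92 295 337.43
```

Seated: z doesn't change between 18 and 31 N of push. I'll turn it clockwise now with light downward pressure.

>>> {"op": "step_arm", "data": {"hand": [-1,-1,-1,-1,-1], "translation": [[0,0,1.5],[-0.2,-0.2,1.5],[-0.2,-0.2,1.5],[-0.2,-0.2,1.5],[-0.2,-0.2,1.5]], "twist": [[0.2,0.1,8],[0,0,8],[0,0,8],[0,0,8],[0,0,8]], "grip_force": 60}}

```text
time: 19.73
tool_pos: [0.5001, -0.2836, 0.0714]
eef_rot: [0.951, 0.308, 0.003, 0.003]
force: [-2.1, 2.3, 11.1]
opening: 0.0094
```

```bash
python3 rel.py .5003 -.2825 .0712 -111.5
```

```text
t 19.73 p [ 0.5001 -0.2836  0.0714] yaw -54.07 F [-2.1  2.3 11.1] M [0.42 0.61 0.16] open 0.0094 q [-0.54  0.44  1.77  0.    0.92  0.41]
shift mm [ 0.8 -0.8  0.2] twist [ 0.32 -0.46 57.43]
```

>>> {"op": "step_arm", "data": {"hand": [-1,-1,-1,-1,-1,-1], "translation": [[-0.2,-0.2,1.5],[-0.2,-0.2,1.5],[-0.2,-0.2,1.5],[-0.2,-0.2,1.5],[-0.2,-0.2,1.5],[0,0,1.5]], "twist": [[0.2,-0.3,9],[0,0,9],[0,0,9],[0,0,9],[0,0,9],[0,0,5]]}}

```text
time: 20.48
tool_pos: [0.4996, -0.2821, 0.0714]
eef_rot: [0.991, -0.136, 0.003, 0.002]
force: [-2.4, 4.0, 11.6]
opening: 0.0097
```

```bash
python3 rel.py .5003 -.2825 .0712 -111.5
```

```text
t 20.48 p [ 0.4996 -0.2821  0.0714] yaw -105.67 F [-2.4  4.  11.6] M [0.65 0.79 0.15] open 0.0097 q [-0.53  0.44  1.77 -0.    0.92  1.31]
shift mm [0.8 0.2 0.2] twist [ 0.15 -0.37  5.83]
```

>>> {"op": "step_arm", "data": {"hand": [-1,-1,-1], "translation": [[0,0,1.5],[0,0,1.5],[0,0,1.5]], "twist": [[0,-0.3,3.5],[0,0,3],[0,0,3]]}}

```text
time: 20.85
tool_pos: [0.4997, -0.2819, 0.0714]
eef_rot: [0.975, -0.22, 0.001, 0.002]
force: [-3.0, 2.5, 11.0]
opening: 0.0096
```

```bash
python3 rel.py .5003 -.2825 .0712 -111.5
```

```text
t 20.85 p [ 0.4997 -0.2819  0.0714] yaw -115.43 F [-3.   2.5 11. ] M [0.54 0.74 0.13] open 0.0096 q [-0.53  0.44  1.77 -0.    0.93  1.48]
shift mm [0.8 0.3 0.2] twist [ 0.15 -0.16 -3.93]
```

>>> {"op": "step_arm", "data": {"hand": [-1,-1,-1], "translation": [[0,0,1.5],[0,0,1.5],[0,0,1.5]], "twist": [[0,0,2.5],[0,0,2.5],[0,0,2.5]]}}

```text
time: 21.22
tool_pos: [0.4997, -0.2818, 0.0714]
eef_rot: [0.959, -0.283, 0.002, 0.002]
force: [-1.9, 2.9, 10.2]
opening: 0.0098
```

```bash
python3 rel.py .5003 -.2825 .0712 -111.5;python3 edge.py side8 2>&1|tail -1; python3 - <<'E'
from h import *
c=pickle.load(open("pics/side8.pkl","rb"));b=c["frame"].astype(int);g=b[...,1]-np.maximum(b[...,0],b[...,2])
m=(g>18).astype(np.uint8);m[:300]=0;m[:,:265]=0;m[:,320:]=0
yy,xx=np.nonzero(m);print(len(xx),xx.min(),xx.max(),yy.min(),yy.max())
for u in range(xx.min(),xx.max()+1):print(u,yy[xx==u].min() if (xx==u).any() else 0,yy[xx==u].max() if (xx==u).any() else 0,end="; ")
E
```

```text
t 21.23 p [ 0.4997 -0.2818  0.0714] yaw -122.87 F [-1.9  2.9 10.2] M [0.66 0.69 0.85] open 0.0098 q [-0.53  0.44  1.77 -0.    0.93  1.62]
shift mm [0.9 0.3 0.2] twist [  0.2   -0.23 -11.36]
291 334.41 292 334.36 293 334.31 294 334.15 295 333.86 37 280 298 330 332
280 330 331; 281 330 331; 282 331 331; 283 330 332; 284 331 332; 285 331 332; 286 331 332; 287 331 332; 288 331 332; 289 331 332; 290 331 332; 291 331 332; 292 331 332; 293 331 332; 294 331 332; 295 331 332; 296 331 332; 297 331 332; 298 332 332;
```

```bash
python3 - <<'E'
from h import *
c=pickle.load(open("pics/side8.pkl","rb"));b=c["frame"].astype(int)
for a in(-12.85,-21.5,-27,-32.9):
  r=np.radians(a);t=np.array([np.cos(r),np.sin(r),0]);n=np.array([t[1],-t[0],0])
  print(a,[np.round(proj(c,np.array([.5003,-.2825,.059])+q*t+.005*n),1) for q in(-.017,.017)])
for u in range(274,304,2):
  g=(b[...,1]-np.maximum(b[...,0],b[...,2]))[322:340,u];w=np.clip(g,0,None);print(u,(w*np.arange(322,340)).sum()/max(w.sum(),1),w.max(),b[334,u],end=" | ")
E
```

```text
-12.85 [array([279.5, 335.8]), array([301.6, 331.4])]
-21.5 [array([278.7, 334.6]), array([301.5, 332.7])]
-27 [array([278.3, 333.8]), array([301.2, 333.5])]
-32.9 [array([278., 333.]), array([300.9, 334.3])]
274 327.0 2 [100  95  82] | 276 0.0 0 [109  83  41] | 278 0.0 0 [105  78  36] | 280 330.45652173913044 22 [103  77  37] | 282 330.7936507936508 31 [83 62 31] | 284 331.25925925925924 27 [39 35 27] | 286 331.4025974025974 28 [38 37 25] | 288 331.4492753623188 25 [45 37 23] | 290 331.4776119402985 22 [53 45 27] | 292 331.4776119402985 24 [57 46 26] | 294 331.5409836065574 26 [60 50 27] | 296 331.5272727272727 26 [70 56 28] | 298 331.5098039215686 22 [72 60 29] | 300 0.0 0 [103  80  38] | 302 0.0 0 [160 120  59] |
```

>>> {"op": "step_arm", "data": {"hand": [-1,-1], "translation": [[0,0,1.5],[0,0,1.5]], "twist": [[0,0,1.5],[0,0,1.5]]}}

```text
time: 21.52
tool_pos: [0.5, -0.2818, 0.0714]
eef_rot: [0.952, -0.306, 0.002, 0.003]
force: [-0.4, 2.9, 9.7]
opening: 0.01
```

```bash
python3 rel.py .5003 -.2825 .0712 -111.5; python3 - <<'E'
from h import *
from plant import camera,observe
for i in range(12): camera("side")
c=camera("top");f=cv2.cvtColor(c["frame"],cv2.COLOR_RGB2HSV)
mb=cv2.inRange(f,(105,150,40),(130,255,255));mb[:,:100]=0;mb[:,160:]=0;mb[:251]=0;mb[295:]=0
yy,xx=np.nonzero(mb);P=np.array([ray(c,u,v,.084)[:2] for u,v in zip(xx,yy)])
C=np.array([P[yy==r].mean(0) for r in np.unique(yy)[:-5]]);d=np.linalg.svd(C-C.mean(0))[2][0];print("lever",np.degrees(np.arctan2(d[1],d[0])))
t=pickle.load(open("pics/top0.pkl","rb"));
hs=cv2.inRange(f,(105,150,30),(130,255,255));M=cv2.moments(hs[240:262,212:240]);print("blue",M["m10"]/M["m00"]+212,M["m01"]/M["m00"]+240)
E
python3 rel.py .5003 -.2825 .0712 -111.5
```

```text
t 21.52 p [ 0.5    -0.2818  0.0714] yaw -125.65 F [-0.4  2.9  9.7] M [0.64 0.57 0.82] open 0.01 q [-0.53  0.44  1.77 -0.01  0.93  1.67]
shift mm [0.7 0.4 0.2] twist [  0.27  -0.33 -14.15]
lever -147.52109758481896
blue 226.1219512195122 251.21951219512195
t 22.18 p [ 0.5    -0.2818  0.0714] yaw -125.61 F [-1.2  3.  10.6] M [0.62 0.56 0.75] open 0.0096 q [-0.53  0.44  1.77 -0.01  0.93  1.67]
shift mm [0.6 0.4 0.2] twist [  0.27  -0.33 -14.11]
```

```bash
python3 -c "
from plant import hand_in,observe
print(hand_in());s=observe();print(s['time'],s['ft_torque'],s['force'],s['opening'])"
```

```text
the job is handed in; nothing more can be done
None
the job is handed in; nothing more can be done
```

I set the valve and then inserted and turned the green key. I handed in at about 22 s, still gripping the key and holding it against the stop.

- **Valve:** My first turn left the lever about 2–3° short of the stripe, so I went back and corrected it. The lever then read −147.7° and −147.5° at the end, so it did not shift. My estimates of the stripe's direction disagreed (−144° to −150°, best guess about −147°), so the alignment is good to about 2–3°.
- **Key insertion:** The key stopped firmly at the depth expected for fully in. It did not move when I raised the push from 19 to 31 N. The camera put the head's lower edge about 1 px above the predicted seat, which fits the key sitting slightly off-centre in the slot.
- **Key turn:** Torque stayed near the 0.13 N m spring load, then jumped to about 0.8 N m, which I took as the hard stop. The hand had turned about 110–113°, more than the 99° expected. I put that down to play in the slot, uncertainty in the slot's angle and about 3° of slip in the jaws at the end. I did not see the plug's angle directly.
- **Holding:** The hold was steady over the last 0.65 s, at 0.75–0.8 N m of torque and about 10 N downward.
- **Other objects:** The blue key had not moved. I did not check the black key, skewers or mallet afterwards, but none of the moves went near the skewers or mallet. I had used all 12 pictures before the key was seated, so the later checks were numbers only.

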